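# Release the draw latch of the long steel case

## Robot

A 6-joint arm with a two-finger parallel gripper is mounted at the origin on a cart in front of the work surface, level with it; the furniture and walls round the work are solid. World frame = base frame: x ahead of the robot, y to its left, z up, the work surface at z = 0. Lengths are in mm, angles in rad, forces in N, time in s.
With the tool pointing down it reaches from about 400 to 925 mm from the base axis. Payload 12.5 kg.
Tool frame: the origin (TCP) lies on the front face of the gripper's body, between the roots of the fingers; the fingertips stand 78 mm ahead of it and the grasp point (between the pads) lies 59 mm ahead of it (env.nose_length is the distance from the TCP to the fingertips, in mm); z points along the fingers, y is the line along which they close (so a half turn about z gives the same grasp; the last joint's range is limited). The gripper opens to 95 mm and grips with 3 to 60 N. Pads are 20 mm wide; open, the fingers measure 119 mm over their backs; the gripper's body (75 mm by 180 mm) begins 59 mm behind the grasp point.
Start: joints at [-1.379, 0.491, 1.559, -0, 1.092, -0.106], TCP at [183.408, -597.494, 292.261] pointing down, gripper open.
Joint ranges: [-3.1, 3.1], [-0.84, 2.19], [0.05, 2.79], [-1.13, 4.28], [0.06, 2.93], [-2.69, 2.69]. Speed limits (rad/s): [2.22, 2.22, 2.79, 3.14, 3.14, 3.14].

## Interface

Orientations are given as [roll, pitch, yaw] about the fixed x, y, z axes, in that order (R = Rz(yaw) Ry(pitch) Rx(roll)).
In Python, from cell import env gives the robot as it stands.
- The arm moves only by the tool jog_arm, never from a script. Its argument "motion" is a list of rows, each a list of 7 numbers: the turn, a rotation vector about the tool's x, y, z in degrees, then the shift along the tool's x, y, z in mm, then the finger opening in mm, from 0 to 95.1. In form: [[wx, wy, wz, x, y, z, hand], ...]. A call has 1 to 10 rows; each row shifts and turns the commanded pose from where the row before left it, along the tool's axes as they then stand; what a row does not reach is not made up. A row lasts 1/8 s, in which the tool goes at most 62.5 mm and 10.7 degrees, less where a joint would pass 70% of its speed; a pose out of reach is approached as far as the arm can. A call is refused whole if a number of a shift passes 62.5 or a number of a turn 10.7, either way. A call with a gripper value outside its range is refused whole. The fingers move at their own pace and stop on an object; the grip force is fixed at half the most. Time passes only in rows, so rows that do not move let the fingers close. It gives the time, the measured TCP pose, the force, the opening and the grip force at its end, in the units of the state.
- env.state(): the state, without advancing time (a new reading comes with each control period).
- env.read_camera(name): name is "scene" or "top"; returns a dict with "color" (480x640x3 uint8, red, green, blue), "z_map" (480x640 float32, mm along the optical axis (not along the pixel's ray), 0 where there is no reading), "camera_matrix" (3x3 intrinsics, pixels), "k1" (the pictures are not rectified: a ray, as slopes to the right and down, at radius r is drawn at 1 + k1 r^2 times it, then the intrinsics apply), "world_to_cam" (4x4, takes a point from world to camera coordinates). Camera axes: x right, y up, looking along -z (the intrinsics and any distortion apply to the point x, -y, -z); pixel columns grow to the right and rows downward; lengths in mm; the calibration is good to about 2 mm. A picture is of the moment at which its call begins.
- env.job_done(): hands the job in; it is judged then, once.
Trained networks look in the newest picture that a camera, given by its name, has taken for a name from the list of things; names that differ only in an ending like _2 or _b are one class to them, and where a whole thing is asked for, a point or a joint stands for the part that bears it (a point fixed in the world has none). Each returns a list of dicts, best first, with "score" (0 to 1); they miss things now and then, are a little off and sometimes report something else, mostly with a low value. They report only what shows in the picture. A call takes as long as a camera call.
- env.recognise(camera, thing): "location" ([column, row] in pixels, amid what is visible of it).
The state is a dict: "t": time; "joints": joint angles; "qvel": joint speeds; "tau": joint torques, N m; "eef_pos": TCP position; "tcp_rot": TCP orientation; "ft_force": force on the tool from outside, world axes, zero at the start; "moment": the same for the moment, N m; "opening": opening from 0.0 (shut) to 1.0 (fully open); "grip_force": force on a finger pad.
Only numpy, scipy, OpenCV 4.12 (cv2) and the standard library are available. Lean on these libraries where they do the work, as an engineer would, in place of code of your own. Each camera call takes 0.05 s, during which the arm holds its last target. There are 200 camera calls.

## Task

Two steel cases lie on their backs on the bench, each held shut by a draw latch on its upper face. Release the latch of the longer case: lift its lever over centre and swing it past upright until it rests leaning over the lid, the wire loop free of the keeper. Leave the shorter case's latch shut.

Things in the scene. Friction and masses are not known exactly. Their poses are not given: they have to be found in the camera images.
- long_case: The longer of two green steel cases, fixed, on its back: 250 mm along its y, 200 along x, 80 high. Origin on the bench; z up, +x to its lid end, away from the robot. Amid its flat top (y = 0) a steel draw latch: lever pivot at x = -10, z = 100 mm, axis along y; keeper at x = 36 mm; a wire loop joins them. The lever points to -x when shut. Top clear 70 mm each side.
- long_lever_grip (a point): Centre of the paddle end of the longer case's lever: 28 mm along the lever, 15 mm wide (along the case's y), 12 mm thick. Shut, it lies in the case frame at x = -82, y = 0, z = 110 mm, with 24 mm free under it. It moves on an arc of 73 mm radius about the pivot, up, then over towards the lid (+x).
- long_lever (a joint): Angle of the longer case's lever (rad): 0 shut, grows as it is lifted. The line from pivot to paddle centre stands 0.14 above level at 0 and upright at 1.43; stop at 2.3, leaning over the lid. A spring holds it shut below 0.37 (centre) with about 2 N at the paddle and pushes it open, with up to 4 N, above that, right to the stop.
- short_lever (a joint): Angle of the same latch lever on the shorter green steel case (150 mm along its y, otherwise identical, also fixed); it is to stay shut (0).

How it is judged:
By the outcome, as a careful person would: the job done as asked, in the order asked, and still so for the second after the job is handed in, with the robot touching nothing.
It also fails if it takes over 38 s, if anything falls off the work surface, if the arm or the gripper's body presses on something with over 40 N, if the wrist force passes 120 N, or if a joint passes its speed limit or range.

## Working session

There is one attempt and no reset: what is moved stays moved. The work goes in short steps, Python scripts to look and compute and a tool call to move; the robot and the scene stay as the last step left them, time stands still between calls to the robot, and variables do not carry over. Pictures are saved under pics/ and viewed, at most 10 in all, crops included, and the job is handed in when it is done.

Besides the shell and the picture viewer there is one more tool, called after ">>>" by a JSON object that holds its "name" and its "arguments", one argument or row to a line. jog_arm: Moves the arm, as the interface text tells. Its arguments: {"type":"object","properties":{"motion":{"type":"array"}},"required":["motion"]}

```bash
mkdir -p pics; cat > h.py <<'E'
import numpy as np, cv2
from cell import env
def shot(n):
    d=env.read_camera(n); return d
def pts(d):
    K=np.array(d['camera_matrix']); h,w=d['z_map'].shape
    u,v=np.meshgrid(np.arange(w),np.arange(h))
    p=np.stack([u,v],-1).reshape(-1,1,2).astype(np.float64)
    n=cv2.undistortPoints(p,K,np.array([d['k1'],0,0,0.])).reshape(h,w,2)
    z=d['z_map'].astype(float)
    c=np.stack([n[...,0]*z,-n[...,1]*z,-z,np.ones_like(z)],-1)
    W=c@np.linalg.inv(np.array(d['world_to_cam'])).T
    W[z==0]=np.nan
    return W[...,:3]
E
python3 - <<'E'
from h import *
for n in ('scene','top'):
    d=shot(n); cv2.imwrite(f'pics/{n}0.png',d['color'][...,::-1]); W=pts(d)
    np.savez(f'{n}0.npz',W=W,c=d['color'])
    for t in ('long_case','long_lever_grip','short_lever'):
        for r in env.recognise(n,t)[:2]:
            c=np.array(r['location']); i=np.round(c).astype(int); print(n,t,c.round(),round(r['score'],2),W[i[1],i[0]].round(1))
print(env.state())
E
```

```text
scene long_case [368. 231.] 0.77 [ 488.2 -104.2   80.5]
scene long_lever_grip [379. 204.] 0.81 [ 494.2 -173.7  106.4]
scene short_lever [260. 303.] 0.64 [527.3 221.1 106.4]
top long_case [463. 240.] 0.85 [ 515.1 -184.7   99.2]
top long_lever_grip [462. 248.] 0.69 [ 501.8 -182.4  102.7]
top short_lever [215. 211.] 0.76 [549.  216.  104.7]
{'t': 0.4, 'joints': array([-1.37861215e+00,  4.90999586e-01,  1.55899791e+00,  4.22408133e-06,
        1.09168859e+00, -1.05595539e-01]), 'qvel': array([ 6.70564890e-04,  6.56193125e-04,  1.13778198e-03, -8.38345075e-05,
       -1.43489624e-03, -3.41849816e-04]), 'tau': array([-8.29982873e-04, -6.11917591e+01, -2.58178747e+01,  6.92511932e-02,
        4.52542305e-02, -2.64486937e-05]), 'eef_pos': array([ 183.39540358, -597.46740116,  292.16528497]), 'tcp_rot': array([-3.14150014e+00, -1.35748093e-05,  2.97777769e-01]), 'ft_force': array([-0.97937649, -0.46139666, -0.65280599]), 'moment': array([-0.01086098, -0.00769929, -0.00011409]), 'grip_force': 0.0, 'opening': 1.0030492779349924}
```

View pics/scene0.png

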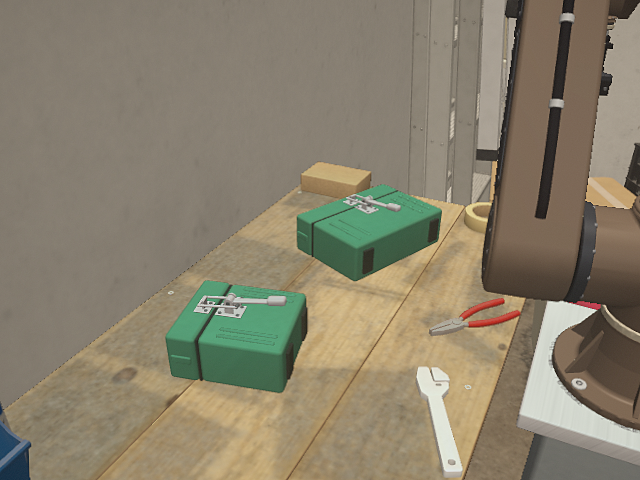

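View pics/top0.png

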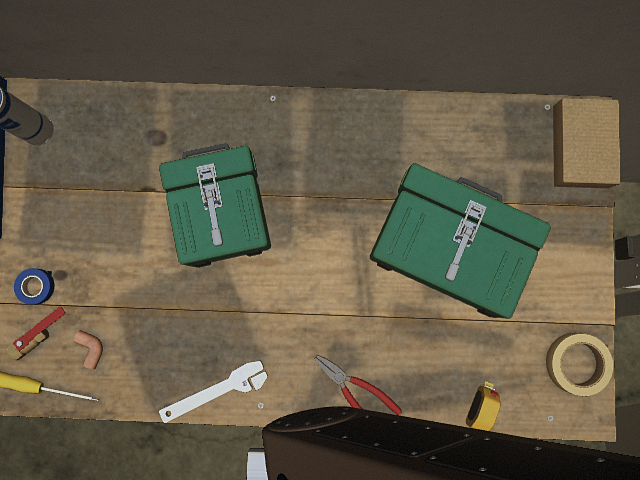

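The longer case is the right one in the top view: about (462,240), paddle near (452,271), keeper near (474,208). In the scene view its paddle is near (393,208). I'll fit the case pose and the paddle from both views.

```bash
python3 - <<'E'
from h import *
for n in ('top','scene'):
    f=np.load(f'{n}0.npz'); W=f['W'];c=f['c'].astype(int)
    x,y,z=np.moveaxis(W,-1,0)
    roi=(x>350)&(x<720)&(y>-380)&(y<0)
    top=roi&(abs(z-80)<6)&(c[...,1]>c[...,0]+25)
    P=W[top][:,:2].astype(np.float32)
    print(n,'case',cv2.minAreaRect(P),'z',np.median(z[top]))
    m=roi&(z>96)&(z<130)&(abs(c[...,1]-c[...,0])<25)
    k,l,s,ce=cv2.connectedComponentsWithStats(m.astype(np.uint8))
    for i in range(1,k):
        if s[i,4]<15: continue
        q=W[l==i]; r=cv2.minAreaRect(q[:,:2].astype(np.float32))
        v=cv2.fitLine(q[:,:2].astype(np.float32),cv2.DIST_HUBER,0,.01,.01).ravel()
        print(' comp',s[i],ce[i].round(),'rect',r,'yaw',np.degrees(np.arctan2(v[1],v[0])))
        a=np.array([v[0],v[1]]); a*=np.sign(a[0]); t=(q[:,:2])@a; t0=t.min()
        for b in range(0,110,8):
            w=q[(t-t0>=b)&(t-t0<b+8)]
            if len(w): print('   ',b,len(w),w.mean(0).round(1),'zmax',w[:,2].max().round(1))
E
```

```text
top case ((517.7725830078125, -187.32919311523438), (251.65963745117188, 171.84417724609375), 67.11375427246094) z 78.98363375836618
 comp [445 225  33  56 519] [460. 251.] rect ((494.94342041015625, -178.25482177734375), (26.74989891052246, 97.62958526611328), 68.10474395751953) yaw -23.364016
    0 48 [ 454.2 -159.5  114.9] zmax 119.2
    8 50 [ 461.5 -162.6  114.4] zmax 119.6
    16 50 [ 468.9 -166.2  113.4] zmax 118.3
    24 31 [ 475.8 -169.1  110.6] zmax 116.5
    32 32 [ 483.4 -172.7  106.6] zmax 110.7
    40 30 [ 491.1 -175.5  105.8] zmax 108.6
    48 30 [ 498.3 -179.1  104.3] zmax 107.7
    56 31 [ 505.8 -181.7  103.7] zmax 106.2
    64 41 [ 513.8 -184.7  102. ] zmax 107.1
    72 58 [ 520.1 -188.   100.1] zmax 105.1
    80 83 [ 527.3 -191.2  103.3] zmax 109.8
    88 34 [ 533.7 -193.7  101.7] zmax 108.0
    96 1 [ 535.6 -208.    96.5] zmax 96.5
scene case ((515.3870239257812, -185.92018127441406), (252.4037628173828, 174.77020263671875), 67.1003646850586) z 80.64403409689194
 comp [356 195  44  17 245] [379. 203.] rect ((501.4317321777344, -181.23989868164062), (27.728961944580078, 113.37664794921875), 70.03993225097656) yaw -22.761425
    0 37 [ 452.9 -157.8  113.7] zmax 118.5
    8 25 [ 461.7 -159.6  114. ] zmax 118.4
    16 21 [ 468.8 -163.2  112.4] zmax 116.5
    24 12 [ 474.8 -164.9  111.6] zmax 116.1
    32 11 [ 483.1 -170.   108.4] zmax 109.9
    40 10 [ 490.5 -173.7  107.2] zmax 109.2
    48 10 [ 497.2 -177.1  105.8] zmax 108.2
    56 12 [ 504.8 -180.3  104.8] zmax 106.0
    64 18 [ 514.1 -181.8  100.9] zmax 105.7
    72 22 [ 519.5 -184.   101.4] zmax 106.3
    80 46 [ 526.9 -188.6  102.9] zmax 108.4
    88 14 [ 534.3 -188.5  102.6] zmax 107.2
    96 4 [ 545.1 -186.4   96.7] zmax 97.4
    104 1 [ 546.1 -207.4   96.9] zmax 96.9
```

>>> {"name": "jog_arm", "arguments": {
  "motion": [
    [0,0,10,0,0,0,60],
    [0,0,10,0,0,0,60],
    [0,0,10,0,0,0,60],
    [0,0,10,0,0,0,60],
    [0,0,0,7,-42,0,60],
    [0,0,0,7,-42,0,60],
    [0,0,0,7,-42,0,60],
    [0,0,0,7,-42,0,60],
    [0,0,0,7,-42,0,60],
    [0,0,0,7,-42,0,60]
  ]
}}

```text
t: 1.65
eef_pos: [320.9, -380.6, 292.4]
tcp_rot: [3.141, -0.0, -0.401]
ft_force: [-0.4, 0.1, 0.4]
opening: 0.632
grip_force: 0.0
```

>>> {"name": "jog_arm", "arguments": {
  "motion": [
    [0,0,0,7,-42,0,60],
    [0,0,0,7,-42,0,60],
    [0,0,0,7,-42,0,60],
    [0,0,0,7,-42,0,60],
    [0,0,0,7,-42,0,60],
    [0,0,0,0,0,0,60],
    [0,0,0,0,0,0,60]
  ]
}}

```text
t: 2.52
eef_pos: [434.2, -202.2, 292.3]
tcp_rot: [3.141, -0.0, -0.4]
ft_force: [-0.6, -0.0, 0.1]
opening: 0.629
grip_force: 0.0
```

>>> {"name": "jog_arm", "arguments": {
  "motion": [
    [0,0,0,5.5,-24,0,60],
    [0,0,0,5.5,-24,0,60],
    [0,0,0,0,0,20,60],
    [0,0,0,0,0,30,60],
    [0,0,0,0,0,20,60],
    [0,0,0,0,0,0,60],
    [0,0,0,0,0,0,60]
  ]
}}

```text
t: 3.4
eef_pos: [463.3, -162.9, 222.9]
tcp_rot: [3.141, -0.001, -0.401]
ft_force: [0.7, -0.6, -0.7]
opening: 0.631
grip_force: 0.0
```

```bash
python3 - <<'E'
from h import *
a=shot('top')['color'][150:350,340:600,::-1];b=shot('scene')['color'][120:320,280:540,::-1]
cv2.imwrite('pics/c1.png',cv2.resize(np.hstack([a,b]),(800,308),interpolation=cv2.INTER_CUBIC))
print(env.state()['eef_pos'])
E
```

```text
[ 463.37066259 -162.58918949  223.11270115]
```

View pics/c1.png

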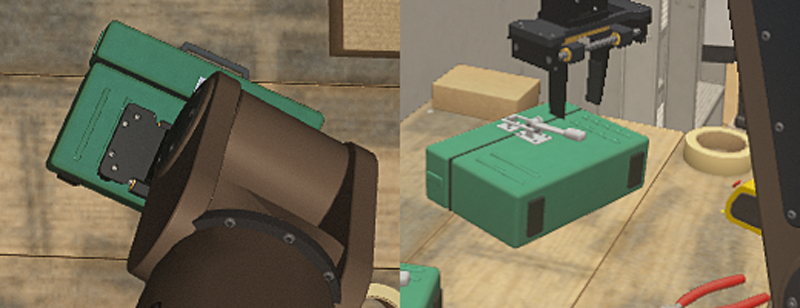

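The crop's scene view (right half) shows the two fingertips, (557,118) and (594,102), above and straddling the lever whose paddle is at (575,132). I'll go down and close.

>>> {"name": "jog_arm", "arguments": {
  "motion": [
    [0,0,0,0,0,20,60],
    [0,0,0,0,0,20,60],
    [0,0,0,0,0,11,60],
    [0,0,0,0,0,0,60],
    [0,0,0,0,0,0,5],
    [0,0,0,0,0,0,5],
    [0,0,0,0,0,0,5],
    [0,0,0,0,0,0,5],
    [0,0,0,0,0,0,5],
    [0,0,0,0,0,0,5]
  ]
}}

```text
t: 4.75
eef_pos: [462.4, -164.1, 171.3]
tcp_rot: [3.138, 0.0, -0.399]
ft_force: [-12.1, -23.3, 1.5]
opening: 0.152
grip_force: 30.0
```

>>> {"name": "jog_arm", "arguments": {
  "motion": [
    [0,0,0,0,0,0,5],
    [0,0,0,0,0,0,5],
    [0,0,0,0,0,0,5]
  ]
}}

```text
t: 5.12
eef_pos: [462.4, -164.1, 171.3]
tcp_rot: [3.138, 0.0, -0.4]
ft_force: [-12.0, -21.6, 1.3]
opening: 0.157
grip_force: 30.0
```

>>> {"name": "jog_arm", "arguments": {
  "motion": [
    [0,0,0,0,1.6,0,5],
    [0,0,0,1.3,0,-5.3,5],
    [0,0,0,1.3,0,-5.3,5],
    [0,0,0,2.1,0,-5,5],
    [0,0,0,2.1,0,-5,5],
    [0,0,0,0,0,0,5]
  ]
}}

```text
t: 5.88
eef_pos: [468.4, -167.2, 191.7]
tcp_rot: [3.14, 0.001, -0.4]
ft_force: [-5.2, -9.7, -3.3]
opening: 0.155
grip_force: 30.0
```

>>> {"name": "jog_arm", "arguments": {
  "motion": [
    [0,0,0,5.7,0.7,-9.3,5],
    [0,0,0,7,0,-8.4,5],
    [0,0,0,8.2,0,-7.3,5],
    [0,0,0,9.2,0,-6,5],
    [0,0,0,0,0,0,5]
  ]
}}

```text
t: 6.5
eef_pos: [496.5, -179.3, 223.3]
tcp_rot: [3.141, -0.0, -0.4]
ft_force: [-3.8, -4.4, 3.6]
opening: 0.157
grip_force: 30.0
```

>>> {"name": "jog_arm", "arguments": {
  "motion": [
    [0,0,0,10,0,-4.5,5],
    [0,0,0,10.5,0,-3,5],
    [0,0,0,10.8,0,-1.4,5],
    [0,0,0,10.9,0,0.3,5],
    [0,0,0,10.8,0,1.9,5],
    [0,0,0,0,0,0,5]
  ]
}}

```text
t: 7.25
eef_pos: [546.2, -200.3, 230.6]
tcp_rot: [3.141, -0.003, -0.4]
ft_force: [0.4, -5.5, 6.7]
opening: 0.149
grip_force: 30.0
```

>>> {"name": "jog_arm", "arguments": {
  "motion": [
    [0,0,0,10.4,0,3.5,5],
    [0,0,0,9.7,0,5,5],
    [0,0,0,8.9,0,6.4,5],
    [0,0,0,5.4,0,5,5],
    [0,0,0,0,0,0,5],
    [0,0,0,0,0,0,40],
    [0,0,0,0,0,0,40],
    [0,0,0,0,0,0,40],
    [0,0,0,0,0,0,40],
    [0,0,0,0,0,0,40]
  ]
}}

```text
t: 8.5
eef_pos: [576.7, -212.6, 209.5]
tcp_rot: [3.142, 0.0, -0.4]
ft_force: [-0.6, 0.6, 0.3]
opening: 0.42
grip_force: 0.0
```

Released; I'll rise straight up, move aside and look.

>>> {"name": "jog_arm", "arguments": {
  "motion": [
    [0,0,0,0,0,-20,60],
    [0,0,0,0,0,-30,60],
    [0,0,0,0,0,-30,60],
    [0,0,0,0,0,-20,60],
    [0,0,0,-7,40,0,60],
    [0,0,0,-7,42,0,60],
    [0,0,0,-7,42,0,60],
    [0,0,0,-7,42,0,60],
    [0,0,0,-7,42,0,60],
    [0,0,0,0,0,0,60]
  ]
}}

```text
t: 9.75
eef_pos: [462.1, -392.5, 309.5]
tcp_rot: [3.141, 0.0, -0.404]
ft_force: [-0.3, -0.3, -0.9]
opening: 0.631
grip_force: 0.0
```

```bash
python3 - <<'E'
from h import *
a=shot('top')['color'][130:330,340:600,::-1];d=shot('scene');b=d['color'][140:340,200:460,::-1]
cv2.imwrite('pics/c2.png',cv2.resize(np.hstack([a,b]),(800,308),interpolation=cv2.INTER_CUBIC))
W=pts(d);x,y,z=np.moveaxis(W,-1,0);m=(x>440)&(x<640)&(y>-260)&(y<-130)&(z>120)&(z<200)
q=W[m];print(len(q),q[q[:,2].argsort()][::max(1,len(q)//8)].round(0))
print(env.state()['t'])
E
```

```text
169 [[ 595. -209.  120.]
 [ 556. -202.  126.]
 [ 558. -201.  132.]
 [ 567. -205.  138.]
 [ 580. -208.  143.]
 [ 569. -214.  148.]
 [ 576. -210.  152.]
 [ 577. -217.  156.]
 [ 585. -213.  160.]]
9.85
```

View pics/c2.png

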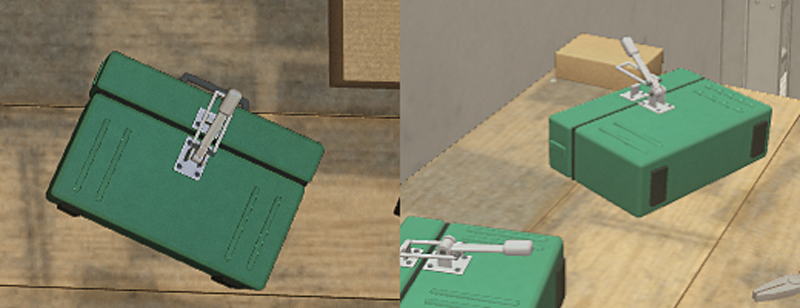

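The lever leans over the lid, with its paddle at (628,48) in the crop's right half. The loop is lifted clear of the keeper, and the shorter case's latch at (480,247) is still shut. The paddle measures about 48 mm above and 55 mm beyond the pivot, which matches the stop at 2.3 rad.

```bash
python3 -c "
from cell import env
print(env.job_done())"
```

```text
the job is handed in; nothing more can be done
None
```

The longer case's latch is released: its lever rests leaning over the lid at its stop with the loop free of the keeper, the shorter case's latch is still shut, and I handed the job in at about 10 s with the arm clear.

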